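Put the dry funnel away

TASK

Lift the aluminium funnel up and off the slanted peg of the drying rack and set it down (do not drop it) in the open drawer of the potting cabinet, standing upright on its wide mouth with the spout up. Then push the drawer fully shut, with the funnel still standing inside, leaving the pot, the dibber and the tweezer case where they are.

Things in the scene. Friction and masses are not known exactly. Their poses are not given: they have to be found in the camera images.
- funnel: Aluminium funnel, about 110 g, hung mouth down on a slanted peg. 92 mm tall: mouth 84 mm across, cone narrowing to 26 mm at 40 mm, then a straight round spout 26 mm thick from 40 to 92 mm (bore 20). Origin: middle of the mouth; +z from mouth to spout end. Hung, the axis leans about 35 degrees (within 8) from vertical to the rack's -x side. Round: its yaw means nothing.
- spout_top (a point): Middle of the funnel's spout end, 92 mm along the funnel's +z from its origin.
- peg_tip (a point): Free end of the steel peg (15 mm thick) that carries the funnel, inside the spout. A black collar 29 mm across, upper face 50 mm below the tip, bears the funnel from inside its cone. The peg enters the spout some 40 mm; the funnel must rise about 85 mm along the peg to be wholly past the tip.
- rack: Fixed wooden drying rack, two equal pegs leaning to its -x side (facing the robot roughly), direction foot to tip (-0.574, 0, 0.819) in its frame, at y = -70 mm (with the funnel) and +70 mm (empty). Base 160 x 260 x 18 mm; crossbar at height 130 mm, 80 mm behind the pegs' feet. Origin on the table under the pegs' feet, which are 130 mm high. Nothing overhead.
- cabinet_drawer0 (a joint): Travel in m of the one drawer, at the top of a fixed white laminate cabinet (260 x 260 mm, 240 high, wooden fronts; front towards its own -x): 0 shut, up to 0.18 open towards -x. Friction about 1 N; stays where left, no latch. Under it a small swing door stands open, lower than 115 mm (not part of the job). Pot and dibber are on the cabinet's top.
- drawer_floor (a point): Point on the drawer's floor (upper face, 123 mm above the table), on its middle line, 79 mm behind the inner face of its front wall; travels with the drawer; axes as the cabinet's. Inside 215 mm long (x), 218 wide (y), rim 95 mm above the floor; 105 mm free height under the cabinet's top. At the start 139 to 160 mm of the length is clear of the cabinet.
- cabinet_drawer0_handle (a point): Middle of the drawer's bar handle, about 35 mm ahead of the drawer's front face, 120 mm long along the cabinet's y, about 200 mm above the table, 38 mm under the cabinet's top; moves with the drawer. Pushing on it or on the front shuts the drawer.
- pot: Bystander: speckled white ceramic pot, 96 mm across, 80 mm high, on the cabinet's top; origin under its centre.
- dibber: Bystander: black plastic dibber with a T handle, 190 mm long, lying on the cabinet's top.
- tweezers: Bystander: flat dark wooden case 160 x 70 x 12 mm with two steel tweezers in its top, lying on the table towards the robot; origin under its centre.
Things that resemble listed ones, but are neither listed nor needed, are in the scene too. Leave any orange or purple look-alike of the funnel alone.

How it is judged:
By the outcome, as a careful person would: the job done as asked, in the order asked, and still so for the second after the job is handed in, with the robot touching nothing.
It also fails if it takes over 51 s, if anything falls off the work surface, if the arm or the gripper's body presses on something with over 40 N, if the wrist force passes 120 N, or if a joint passes its speed limit or range.

ROBOT

A 6-joint arm with a two-finger parallel gripper is mounted at the origin on the work surface. World frame = base frame: x ahead of the robot, y to its left, z up, the work surface at z = 0. Lengths are in mm, angles in rad, forces in N, time in s.
With the tool pointing down it reaches from about 400 to 925 mm from the base axis. Payload 12.5 kg.
Tool frame: the origin (TCP) lies at the very end of the fingers, on their centre line; the grasp point (between the pads) lies behind it (bot.tcp_to_grasp is the z of the grasp point in the tool frame, in mm); z points along the fingers, y is the line along which they close (so a half turn about z gives the same grasp; the last joint's range is limited). The gripper opens to 95 mm and grips with 3 to 60 N. Pads are 20 mm wide; open, the fingers measure 119 mm over their backs; the gripper's body (75 mm by 180 mm) begins 59 mm behind the grasp point.
Start: joints at [1.1, 0.491, 1.559, -0, 1.092, -0.106], TCP at [222.961, 583.897, 214.661] pointing down, gripper open.
Joint ranges: [-3.1, 3.1], [-0.84, 2.19], [0.05, 2.79], [-1.13, 4.28], [0.06, 2.93], [-2.69, 2.69]. Speed limits (rad/s): [2.22, 2.22, 2.79, 3.14, 3.14, 3.14].

INTERFACE

Orientations are given as a unit quaternion [w, x, y, z].
In Python, from workcell import bot, eyes, order gives the robot as it stands.
- The arm moves only by the shell command python3 -m pendant 'ROWS' [FORCE]. ROWS is JSON, a list of rows, each a list of 5 numbers: the closure, from -1 (fully open) to 1 (shut), then the shift along the tool's x, y, z in m, then the turn about the tool's z in rad. In form: [[jaw, dx, dy, dz, twist], ...]. A call has 1 to 20 rows; each row is the pose to reach, as a shift and turn from the pose commanded when the call began, along the tool's axes at that moment; what a row does not reach only later rows make up. A row lasts 1/10 s, in which the tool goes at most 50 mm and 8.59 degrees, less where a joint would pass 70% of its speed; a pose out of reach is approached as far as the arm can. A call with a gripper value outside its range is refused whole. The fingers move at their own pace and stop on an object; FORCE is the grip in N (left out, the last holds). Time passes only in rows, so rows that repeat a pose let the fingers close. It gives the time, the measured TCP pose, the force, the opening and the grip force at its end, in the units of the state.
- bot.state(): the state, without advancing time (a new reading comes with each control period).
- eyes.snapshot(name): name is "scene" or "side" or "wrist"; returns the picture (400x640x3 uint8, red, green, blue); there is no depth.
- eyes.camera_model(name): a dict with "mtx" (3x3 intrinsics, pixels), "rvec" (rotation vector, rad) and "tvec" (3), from world to camera coordinates, as OpenCV has them. Camera axes: x right, y down, z forward; pixel columns grow to the right and rows downward; lengths in mm; the calibration is good to about 2 mm. A picture is of the moment at which its call begins: read the wrist's pose just before it. camera_model takes no time and is no camera call; for the wrist camera it gives the pose at the moment of the call.
- order.sign_off(): hands the job in; it is judged then, once.
The state is a dict: "time_s": time; "qpos": joint angles; "joint_velocities": joint speeds; "joint_torque": joint torques, N m; "eef_pos": TCP position; "ee_rot": TCP orientation; "contact_force": force on the tool from outside, world axes, zero at the start; "moment": the same for the moment, N m; "opening": opening from 0.0 (shut) to 1.0 (fully open); "finger_force": force on a finger pad.
Only numpy, scipy, OpenCV 4.12 (cv2) and the standard library are available. Lean on these libraries where they do the work, as an engineer would, in place of code of your own. Each camera call takes 0.05 s, during which the arm holds its last target. There are 200 camera calls.

## Working session

There is one attempt and no reset: what is moved stays moved. The work goes in short steps, Python scripts to look and compute and a shell command to move; the robot and the scene stay as the last step left them, time stands still between calls to the robot, and variables do not carry over. Pictures are saved under pics/ and viewed, at most 10 in all, crops included, and the job is handed in when it is done.

```bash
ls; mkdir -p pics; python3 - <<'E'
from workcell import bot, eyes, order
import cv2,numpy as np
for n in("scene","side"):
    im=eyes.snapshot(n); cv2.imwrite(f"pics/{n}0.png",im[:,:,::-1])
    c=eyes.camera_model(n); R=cv2.Rodrigues(np.array(c["rvec"],float))[0]; print(n,np.round(-R.T@np.array(c["tvec"]).ravel()),np.round(R[2],2))
im=eyes.snapshot("wrist"); cv2.imwrite("pics/wrist0.png",im[:,:,::-1])
print(bot.state(),bot.tcp_to_grasp)
E
```

```text
pics
scene [  539. -1023.  1052.] [ 0.    0.78 -0.62]
side [ 437. 1178. 1037.] [ 0.09 -0.78 -0.62]
{'time_s': 0.15, 'qpos': array([ 1.10044423e+00,  4.91417590e-01,  1.55927608e+00, -2.04395977e-05,
        1.09169248e+00, -1.05616072e-01]), 'joint_velocities': array([-0.00129713, -0.00129577, -0.0024877 ,  0.0007358 , -0.00107041,
        0.00095762]), 'joint_torque': array([ 2.57129570e-03, -6.12891841e+01, -2.58281082e+01,  6.92877523e-02,
        4.71829029e-02, -5.35699075e-05]), 'eef_pos': array([222.85959836, 583.74662278, 214.20966178]), 'ee_rot': array([-1.03989505e-04,  1.81354171e-01,  9.83417768e-01, -3.82981306e-04]), 'contact_force': array([ 0.04039691, -0.54708756,  0.03203065]), 'moment': array([-0.01051048, -0.01664415, -0.03162963]), 'finger_force': 0.0, 'opening': 1.00026601905899} -18.8
```

View pics/scene0.png

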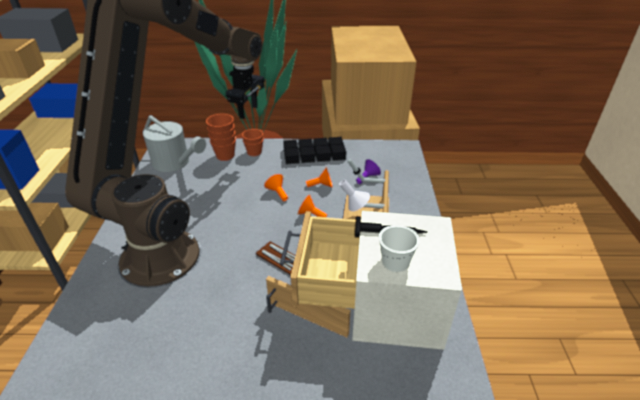

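View pics/side0.png

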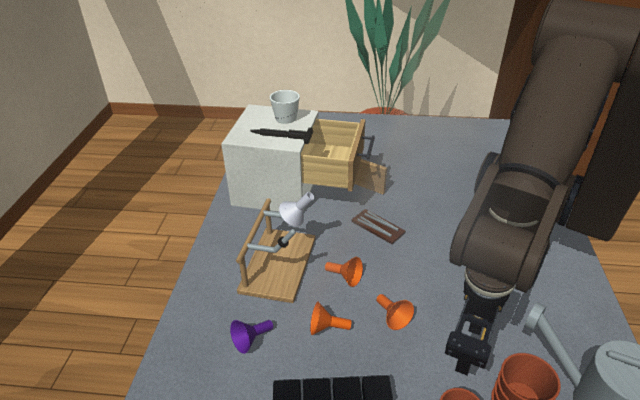

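Silver funnel: side (293,211) with spout end (309,196); scene (357,198) with spout end (344,186). The orange ones (side (350,270), (397,311), (322,318)) and the purple one (245,335) are look-alikes lying on the table. The silver one is the only funnel hung on the rack's peg. I'll confirm in an enlarged crop.

```bash
python3 - <<'E'
import cv2,numpy as np
a=cv2.imread("pics/scene0.png");b=cv2.imread("pics/side0.png")
f=lambda i,x,y,w,h,s:cv2.resize(i[y:y+h,x:x+w],None,fx=s,fy=s,interpolation=cv2.INTER_CUBIC)
# top row: funnel crops at x5 (80x60) ; bottom: cabinet crops x2.0
t=np.hstack([f(a,320,160,80,60,5),f(b,235,185,80,60,5)])
u=np.hstack([f(a,260,200,200,150,2),f(b,220,85,200,150,2)])
cv2.imwrite("pics/crop1.png",np.vstack([t,u]))
E
```

```text
(no output)
```

View pics/crop1.png

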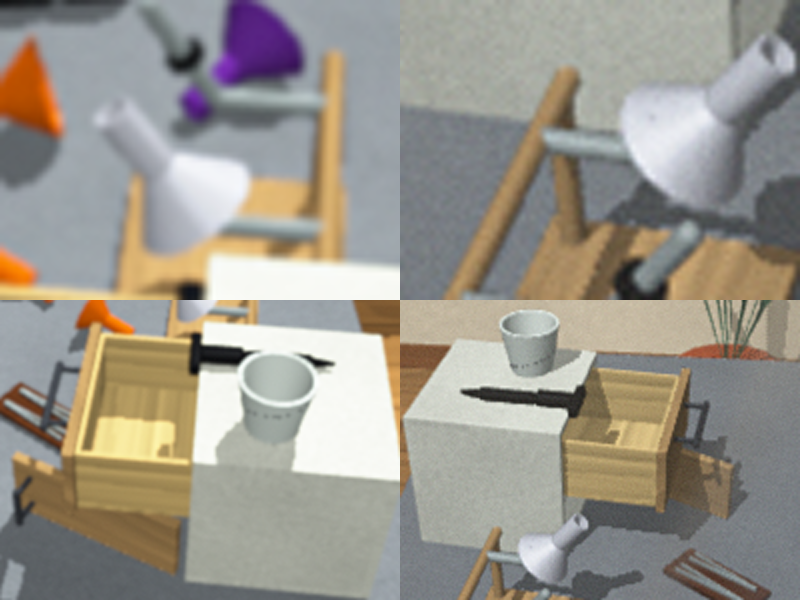

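The crop confirms the silver funnel on its peg, spout up to the left in the scene view. Scene crop: spout end (111,112), mouth centre about (199,217). Side crop: spout end (376,52), mouth centre about (280,156). The lower crops give the cabinet-top corners, the drawer and the handle.

```bash
cat > h.py <<'E'
import numpy as np,cv2
from scipy.optimize import least_squares
from workcell import bot,eyes
def P(c):
    R=cv2.Rodrigues(np.array(c["rvec"],float))[0]; return np.array(c["mtx"],float)@np.c_[R,np.array(c["tvec"],float).ravel()]
def proj(M,X): q=M@np.r_[X,1]; return q[:2]/q[2]
def tri(obs):  # [(P,uv)...] -> point, max residual px
    X=cv2.triangulatePoints(obs[0][0],obs[1][0],*[np.array(o[1],float).reshape(2,1) for o in obs[:2]]).ravel(); X=X[:3]/X[3]
    r=least_squares(lambda x:np.concatenate([proj(M,x)-u for M,u in obs]),X); return r.x,np.abs(r.fun).max()
E
python3 - <<'E'
from h import *
A,B=P(eyes.camera_model("scene")),P(eyes.camera_model("side"))
np.set_printoptions(precision=1,suppress=True)
f=lambda x,y,ox,oy,s:(ox+(x+.5)/s-.5,oy+(y+.5)/s-.5)
a=lambda x,y:f(x,y,320,160,5); b=lambda x,y:f(x-400,y,235,185,5)
c=lambda x,y:f(x,y-300,260,200,2); d=lambda x,y:f(x-400,y-300,220,85,2)
T={"spout":(a(111,112),b(776,52)),"mouth":(a(199,217),b(680,156)),
"topFL":(c(203,323),d(597,352)),"topBL":(c(383,335),d(460+0,338+0)),"topFR":(c(190,462),d(563,430)),"topBR":(c(400,478),d(407,413)),
"pegfoot(cross)":(a(318,228),b(552,138)),"hA":(c(58,368),d(690,440)),"hB":(c(55,425),d(707,405)),
"rimFL":(c(100,328),d(665,455)),"rimFR":(c(70,458),d(688,370))}
# side camera looks to -y: near corners there are +y ones
T["topFL"]=(c(203,323),d(563,430));T["topFR"]=(c(190,462),d(597,352));T["topBL"]=(c(383,335),d(407,413));T["topBR"]=(c(400,478),d(460,338))
R={}
for k,(u,v) in T.items():
    R[k],e=tri([(A,u),(B,v)]); print(k,R[k],"res",e)
ax=R["spout"]-R["mouth"]; print(np.linalg.norm(ax),np.degrees(np.arccos(ax[2]/np.linalg.norm(ax))),np.degrees(np.arctan2(ax[1],ax[0])))
E
```

```text
spout [583.  124.3 214.7] res 0.26352417956729823
mouth [641.1 120.3 133.4] res 0.18175259973293123
topFL [631.5 -53.9 243.6] res 0.46673622423338657
topBL [876.7 -79.7 245.3] res 1.235020697938694
topFR [ 605.3 -305.6  239. ] res 0.45138691099947437
topBR [ 847.3 -330.5  242.3] res 0.3864454715053114
pegfoot(cross) [717.1 110.5 132.8] res 0.4162753065725724
hA [ 436.5 -106.   203.5] res 2.0231897197576245
hB [ 428.9 -211.7  201.7] res 3.092521085256408
rimFL [482.6 -37.6 219. ] res 1.6787340554000707
rimFR [ 457.8 -286.7  222.7] res 1.4078873407617039
100.02378148865148 35.59491380855862 176.06914745032748
```

Triangulation gives the spout end at (583,124,215), leaning about 35.6° toward heading ~175°. The cabinet yaw is about -6°. Next I'll move up and over, then look with the wrist camera.

```bash
cat >> h.py <<'E'
from scipy.spatial.transform import Rotation as Ro
np.set_printoptions(precision=4,suppress=True)
def go(target,yaw_deg=None):
    """tool shift (m) and twist from the present pose to a TCP target (mm), yaw of tool y"""
    s=bot.state(); q=s["ee_rot"]; R=Ro.from_quat(np.r_[q[1:],q[0]]).as_matrix()
    y=np.degrees(np.arctan2(R[1,1],R[0,1])); d=R.T@(np.array(target)-s["eef_pos"])/1000
    print("shift",d,"twist",None if yaw_deg is None else np.radians(y-yaw_deg),"yaw",y,"pos",s["eef_pos"])
E
python3 -c "
from h import *
go([560,124,340],85)"
```

```text
shift [-0.4789 -0.3093 -0.1256] twist -0.2774601036834859 yaw 69.10270707567403 pos [222.8596 583.7466 214.2097]
```

```bash
python3 -m pendant '[[-1,0,0,-0.04,0],[-1,-0.02,-0.012,-0.08,0],[-1,-0.05,-0.03,-0.11,-0.03],[-1,-0.09,-0.058,-0.126,-0.06],[-1,-0.13,-0.084,-0.126,-0.1],[-1,-0.17,-0.11,-0.126,-0.14],[-1,-0.21,-0.136,-0.126,-0.18],[-1,-0.25,-0.16,-0.126,-0.21],[-1,-0.29,-0.187,-0.126,-0.24],[-1,-0.33,-0.213,-0.126,-0.277],[-1,-0.37,-0.239,-0.126,-0.277],[-1,-0.41,-0.265,-0.126,-0.277],[-1,-0.45,-0.29,-0.126,-0.277],[-1,-0.479,-0.309,-0.126,-0.277],[-1,-0.479,-0.309,-0.126,-0.277],[-1,-0.479,-0.309,-0.126,-0.277],[-1,-0.479,-0.309,-0.126,-0.277],[-1,-0.479,-0.309,-0.126,-0.277]]'
python3 - <<'E'
from h import *
im=eyes.snapshot("wrist");np.save("w1P.npy",P(eyes.camera_model("wrist")))
M=np.load("w1P.npy")
print(proj(M,[583,124.3,214.7]),proj(M,[591,123.6,203]),proj(M,[564,-174,123]))
cv2.imwrite("pics/w1.png",im[:,:,::-1]); go([591,123.6,184.4],85)
E
```

```text
time_s: 1.95
eef_pos: [559.6, 125.3, 340.8]
ee_rot: [0.0, 0.043, 0.999, 0.0]
contact_force: [0.6, 0.7, 0.5]
opening: 1.003
finger_force: 0.0
[319.9612 215.2649] [319.8603 219.2478] [ 54.6998 193.6845]
shift [-0.0313  0.001   0.1565] twist 0.000952138438691585 yaw 85.0545535140492 pos [559.6828 125.2822 340.8982]
```

View pics/w1.png

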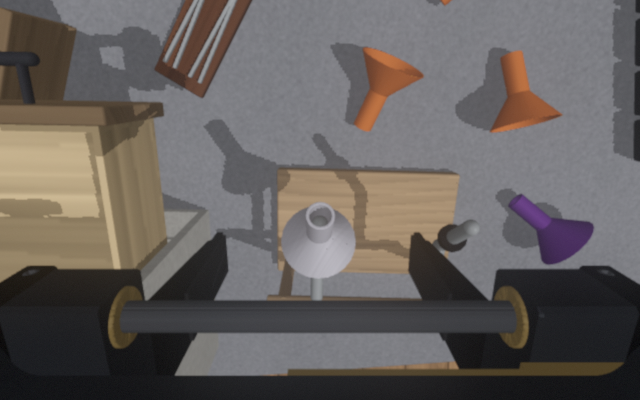

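The wrist view shows the silver spout end at (320,216), against a predicted (320,215.3). The mouth lies straight below it in the picture, so the fingers straddle the lean plane. Descend and grip.

```bash
python3 -m pendant '[[-1,-0.031,0.0015,0.03,0],[-1,-0.031,0.0015,0.07,0],[-1,-0.031,0.0015,0.11,0],[-1,-0.031,0.0015,0.14,0],[-1,-0.031,0.0015,0.156,0],[-1,-0.031,0.0015,0.156,0],[-1,-0.031,0.0015,0.156,0],[0.2,-0.031,0.0015,0.156,0],[0.4,-0.031,0.0015,0.156,0],[1,-0.031,0.0015,0.156,0],[1,-0.031,0.0015,0.156,0],[1,-0.031,0.0015,0.156,0],[1,-0.031,0.0015,0.156,0],[1,-0.031,0.0015,0.156,0],[1,-0.031,0.0015,0.156,0],[1,-0.031,0.0015,0.156,0]]' 20
```

```text
time_s: 3.6
eef_pos: [591.2, 123.1, 184.6]
ee_rot: [-0.0, 0.044, 0.999, 0.0]
contact_force: [0.2, 0.4, 0.1]
opening: 0.301
finger_force: 0.0
```

```bash
python3 -m pendant '[[1,0,0,0,0],[1,0,0,0,0],[1,0,0,0,0],[1,0,0,0,0],[1,0,0,0,0]]' 20
```

```text
time_s: 4.1
eef_pos: [591.2, 123.1, 184.6]
ee_rot: [0.0, 0.044, 0.999, 0.0]
contact_force: [-0.4, -0.2, -0.3]
opening: 0.269
finger_force: 20.0
```

```bash
python3 -m pendant '[[1,0.0029,0,-0.0041,0],[1,0.0057,0,-0.0082,0],[1,0.0086,0,-0.0123,0],[1,0.0115,0,-0.0164,0],[1,0.0143,0,-0.0205,0],[1,0.0172,0,-0.0246,0],[1,0.0172,0,-0.0246,0]]'; python3 -m pendant '[[1,0.0029,0,-0.0041,0],[1,0.0057,0,-0.0082,0],[1,0.0086,0,-0.0123,0],[1,0.0115,0,-0.0164,0],[1,0.0143,0,-0.0205,0],[1,0.0172,0,-0.0246,0],[1,0.0201,0,-0.0287,0],[1,0.0230,0,-0.0328,0],[1,0.0258,0,-0.0369,0],[1,0.0287,0,-0.0410,0],[1,0.0316,0,-0.0450,0],[1,0.0344,0,-0.0491,0],[1,0.0373,0,-0.0532,0],[1,0.0402,0,-0.0573,0]]'
python3 - <<'E'
from h import *
im=eyes.snapshot("side"); im2=eyes.snapshot("scene")
c=lambda i,x,y:cv2.resize(i[y:y+120,x:x+120,::-1],None,fx=3,fy=3,interpolation=cv2.INTER_CUBIC)
cv2.imwrite("pics/lift.png",np.hstack([c(im2,290,110),c(im,250,120)]))
E
```

```text
time_s: 4.8
eef_pos: [573.9, 124.7, 210.0]
ee_rot: [0.0, 0.044, 0.999, 0.0]
contact_force: [0.1, 0.0, -0.9]
opening: 0.264
finger_force: 20.0
time_s: 6.2
eef_pos: [533.8, 128.2, 266.9]
ee_rot: [-0.0, 0.044, 0.999, 0.0]
contact_force: [0.1, 0.5, -0.9]
opening: 0.266
finger_force: 20.0
```

View pics/lift.png

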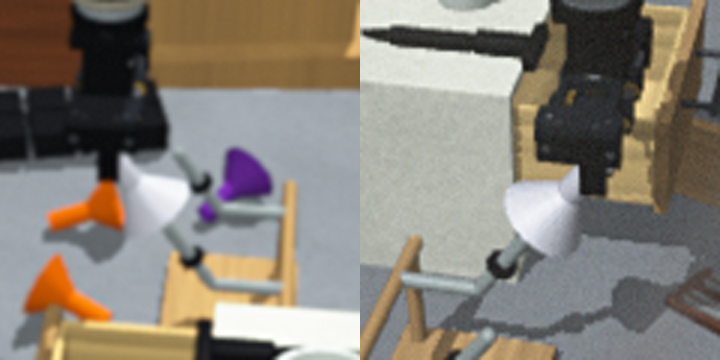

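The funnel is gripped and still tilted, and the peg tip is just about at the mouth. I'll continue along the peg, then go up and over the drawer.

```bash
python3 -m pendant '[[1,0.006,0,-0.008,0],[1,0.012,0,-0.017,0],[1,0.018,0,-0.026,0],[1,0.02,0,-0.05,0],[1,0.02,0,-0.08,0],[1,0.02,0,-0.11,0],[1,0.02,0,-0.13,0],[1,0.02,0.02,-0.133,0],[1,0.02,0.05,-0.133,0],[1,0.02,0.085,-0.133,0],[1,0.02,0.12,-0.133,0],[1,0.02,0.155,-0.133,0],[1,0.02,0.19,-0.133,0],[1,0.02,0.225,-0.133,0],[1,0.02,0.255,-0.133,0],[1,0.02,0.275,-0.133,0],[1,0.02,0.29,-0.133,0],[1,0.02,0.296,-0.133,0],[1,0.02,0.296,-0.133,0],[1,0.02,0.296,-0.133,0]]'
python3 - <<'E'
from h import *
s=bot.state();print(s["eef_pos"],s["opening"])
M=P(eyes.camera_model("wrist"));np.save("w2P.npy",M); im=eyes.snapshot("wrist")
cv2.imwrite("pics/w2.png",im[:,:,::-1])
for x in([470,-160,218],[611,-178,240],[564,-174,123]): print(x,proj(M,x))
E
```

```text
time_s: 8.3
eef_pos: [539.9, 424.1, 400.0]
ee_rot: [0.0, 0.044, 0.999, 0.0]
contact_force: [-0.3, -1.4, -1.4]
opening: 0.271
finger_force: 20.0
[539.9383 424.1283 399.9556] 0.27086637866255664
[470, -160, 218] [-273.3362  156.8956]
[611, -178, 240] [-247.5682  294.822 ]
[564, -174, 123] [-129.8501  214.9738]
```

View pics/w2.png

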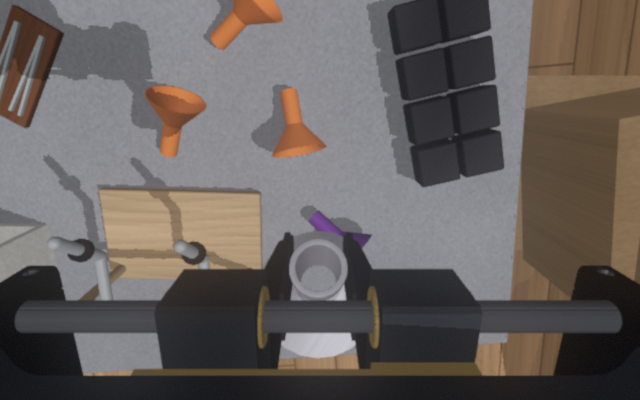

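I got the dy sign wrong, and it was harmless: the arm went left over empty space, and the picture shows the spout (318,270) held and off the peg. Now going back over the drawer.

```bash
python3 -m pendant '[[1,0,-0.02,0,0],[1,0,-0.055,0,0],[1,0,-0.095,0,0],[1,0,-0.135,0,0],[1,0,-0.175,0,0],[1,0,-0.215,0,0],[1,0,-0.255,0,0],[1,0,-0.295,0,0],[1,0,-0.335,0,0],[1,0.005,-0.375,0,0],[1,0.01,-0.415,0,0],[1,0.02,-0.455,0,0],[1,0.03,-0.495,0,0],[1,0.04,-0.53,0,0],[1,0.05,-0.56,0,0],[1,0.06,-0.585,0,0],[1,0.06,-0.595,0,0.0],[1,0.06,-0.6,0,0],[1,0.06,-0.6,0,0],[1,0.06,-0.6,0,0]]'
python3 - <<'E'
from h import *
s=bot.state();print(s["eef_pos"],s["opening"])
M=P(eyes.camera_model("wrist"));np.save("w3P.npy",M); im=eyes.snapshot("wrist")
cv2.imwrite("pics/w3.png",im[:,:,::-1])
for x in([470,-160,218],[611,-178,240],[564,-174,123]): print(x,proj(M,x))
E
```

```text
time_s: 10.35
eef_pos: [427.9, -167.1, 399.5]
ee_rot: [0.0, 0.044, 0.999, 0.0]
contact_force: [-0.6, 0.2, -1.7]
opening: 0.267
finger_force: 20.0
[ 427.9313 -167.0637  399.4652] 0.26710410588912425
[470, -160, 218] [328.8748 213.7509]
[611, -178, 240] [323.1684 342.8844]
[564, -174, 123] [321.9778 256.1211]
```

View pics/w3.png

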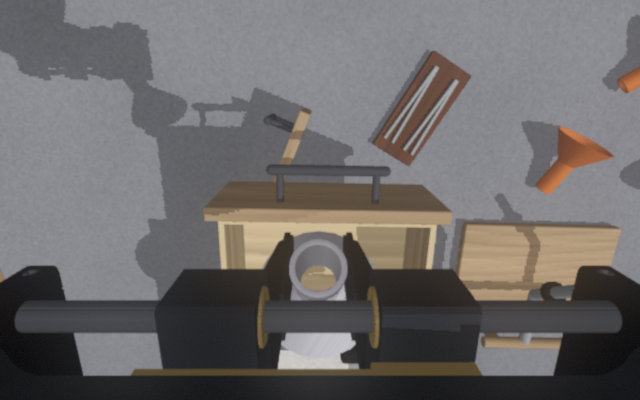

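The view shows the drawer: handle bar ends (268,170)–(389,171), front-wall top outer edge at row 211 from (205,211) to (450,212), inner edge about row 221. The funnel is still held.

```bash
python3 - <<'E'
from h import *
M=np.load("w3P.npy")
def onz(u,v,z):
    A=np.array([M[0]-u*M[2],M[1]-v*M[2]]); return np.r_[np.linalg.solve(A[:,:2],-A[:,2]*z-A[:,3]),z]
for n,u,v,z in [("hL",268,170,200),("hR",389,171,200),("oL",205,211,218),("oR",450,212,218),("iL",229,221,218),("iR",434,221,218)]: print(n,onz(u,v,z))
A,B=P(eyes.camera_model("scene")),P(eyes.camera_model("side"))
E
```

```text
hL [ 422.0508 -220.0843  200.    ]
hR [434.2527 -92.9889 200.    ]
oL [ 455.7709 -287.8372  218.    ]
oR [479.0604 -34.4596 218.    ]
iL [ 468.8882 -264.7758  218.    ]
iR [487.6148 -50.9678 218.    ]
```

```bash
python3 -c "
from h import *
go([504,-162.5,200],84.6)"
```

```text
shift [-0.0754  0.011   0.1995] twist 0.007335800495696324 yaw 85.02031040775337 pos [ 427.9512 -166.9631  399.4868]
```

```bash
python3 -m pendant '[[1,-0.02,0.003,0,0.007],[1,-0.045,0.006,0,0.007],[1,-0.066,0.01,0.01,0.007],[1,-0.0755,0.011,0.03,0.007],[1,-0.0755,0.011,0.06,0.007],[1,-0.0755,0.011,0.09,0.007],[1,-0.0755,0.011,0.12,0.007],[1,-0.0755,0.011,0.145,0.007],[1,-0.0755,0.011,0.165,0.007],[1,-0.0755,0.011,0.18,0.007],[1,-0.0755,0.011,0.19,0.007],[1,-0.0755,0.011,0.195,0.007],[1,-0.0755,0.011,0.195,0.007],[1,-0.0755,0.011,0.195,0.007]]'
python3 - <<'E'
from h import *
im=eyes.snapshot("side"); im2=eyes.snapshot("scene")
c=lambda i,x,y:cv2.resize(i[y:y+130,x:x+130,::-1],None,fx=3,fy=3,interpolation=cv2.INTER_CUBIC)
cv2.imwrite("pics/dr.png",np.hstack([c(im2,270,180),c(im,270,70)]))
E
```

```text
time_s: 11.8
eef_pos: [504.2, -163.3, 205.1]
ee_rot: [0.0, 0.047, 0.999, -0.0]
contact_force: [-0.3, -0.8, -0.8]
opening: 0.264
finger_force: 20.0
```

View pics/dr.png

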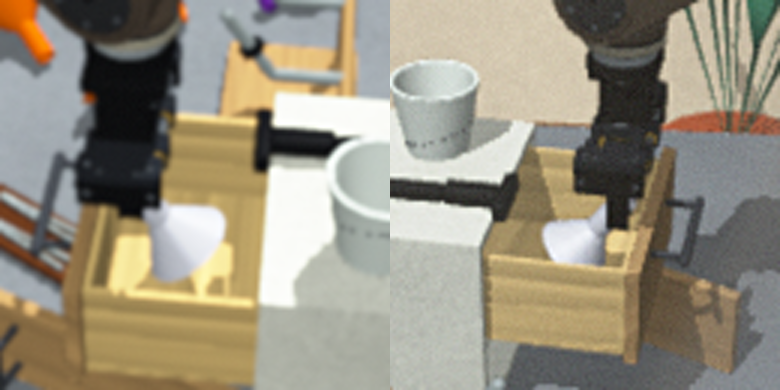

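The funnel is inside the drawer, still tilted, a little above the floor and clear of the walls. Now lower it to contact.

```bash
python3 -m pendant '[[1,0,0,0.003,0],[1,0,0,0.005,0],[1,0,0,0.007,0],[1,0,0,0.009,0],[1,0,0,0.010,0],[1,0,0,0.010,0]]' 12;  python3 -m pendant '[[1,0,0,0.001,0],[1,0,0,0.002,0],[1,0,0,0.002,0]]'; python3 -m pendant '[[1,0,0,0.001,0],[1,0,0,0.002,0],[1,0,0,0.002,0]]'
```

```text
time_s: 12.5
eef_pos: [503.8, -163.3, 194.3]
ee_rot: [-0.0, 0.047, 0.999, 0.0]
contact_force: [-0.5, -0.2, -0.4]
opening: 0.269
finger_force: 12.0
time_s: 12.8
eef_pos: [503.8, -163.3, 192.4]
ee_rot: [-0.0, 0.047, 0.999, 0.0]
contact_force: [-0.9, 0.7, -0.3]
opening: 0.269
finger_force: 12.0
time_s: 13.1
eef_pos: [504.6, -163.5, 191.5]
ee_rot: [0.001, 0.047, 0.999, -0.0]
contact_force: [0.4, 0.4, 6.8]
opening: 0.268
finger_force: 12.0
```

```bash
python3 -m pendant '[[1,0,0,0,0],[1,-0.002,0,0,0],[1,-0.004,0,-0.0003,0],[1,-0.006,0,-0.0005,0],[1,-0.008,0,-0.0006,0],[1,-0.011,0,-0.0006,0],[1,-0.014,0,-0.0005,0],[1,-0.017,0,-0.0003,0],[1,-0.0195,0,0,0],[1,-0.0215,0,0.0003,0],[1,-0.0215,0,0.0003,0]]' 6
python3 - <<'E'
from h import *
im=eyes.snapshot("side"); im2=eyes.snapshot("scene")
c=lambda i,x,y:cv2.resize(i[y:y+95,x:x+95,::-1],None,fx=4,fy=4,interpolation=cv2.INTER_CUBIC)
cv2.imwrite("pics/dr2.png",np.hstack([c(im2,280,210),c(im,295,100)]))
E
```

```text
time_s: 14.2
eef_pos: [526.0, -165.5, 190.7]
ee_rot: [0.001, 0.047, 0.999, -0.0]
contact_force: [0.6, 0.4, 6.0]
opening: 0.267
finger_force: 6.0
```

View pics/dr2.png

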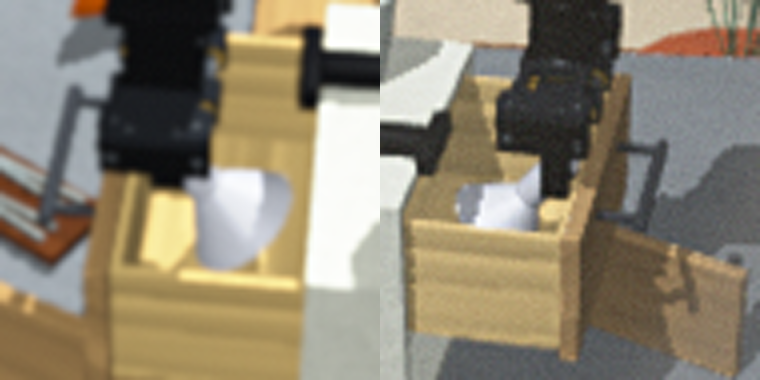

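The picture suggests the funnel has tilted further, to about 50°: the mouth faces the cabinet, with the rim on the floor. I'll write a small silhouette fit to measure the tilt numerically. Then I'll raise it slightly and ease the grip to 3 N so it can swing upright in the pads.

```bash
cat >> h.py <<'E'
def surf():
    a=np.linspace(0,2*np.pi,40,endpoint=False); return [(42,0),(13,40),(13,92)],a
def fit(verbose=True,base=None):
    s=bot.state(); q=s["ee_rot"]; R=Ro.from_quat(np.r_[q[1:],q[0]]).as_matrix()
    g=s["eef_pos"]+R[:,2]*bot.tcp_to_grasp; u=R[:,0]; yv=R[:,1]; z=np.array([0,0,1.])
    V=[]
    for n in("scene","side"):
        im=eyes.snapshot(n).astype(int); r,b=im[...,0],im[...,2]
        V.append((P(eyes.camera_model(n)),(b>=r-8)&(im.sum(2)>330),(r>b+22)&(im.sum(2)>150)))
    prof,a=surf(); out=[]
    for t in range(-12,81,3):
      for h in (66,72,78,84):
        th=np.radians(t); ax=np.sin(th)*u+np.cos(th)*z; e=np.cos(th)*u-np.sin(th)*z; o=g-h*ax; sc=0
        ring=[o+k*ax+r*(np.cos(w)*e+np.sin(w)*yv) for r,k in prof for w in a]
        for M,white,wood in V:
            px=np.array([proj(M,X) for X in ring]).astype(np.float32); m=np.zeros((400,640),np.uint8)
            for i,j in((0,80),(40,120)): cv2.fillConvexPoly(m,cv2.convexHull(px[i:j]).astype(np.int32),1)
            # white rewarded inside, wood punished; white in a 3 px ring outside punished
            edge=cv2.dilate(m,np.ones((7,7)))-m
            sc+=(white&(m>0)).sum()-(wood&(m>0)).sum()-(white&(edge>0)).sum()
        out.append((sc,t,h))
    out.sort(reverse=True); print("tilt fit (score,deg,h):",out[:5])
E
python3 -c "
from h import *
fit()"
```

```text
tilt fit (score,deg,h): [(np.int64(453), 39, 78), (np.int64(437), 42, 78), (np.int64(433), 36, 78), (np.int64(393), 39, 84), (np.int64(387), 45, 78)]
```

```bash
python3 -m pendant '[[1,0,0,-0.003,0],[1,0,0,-0.005,0],[1,0,0,-0.005,0]]' 6; python3 -m pendant '[[1,0,0,0,0],[1,0,0,0,0],[1,0,0,0,0],[1,0,0,0,0],[1,0,0,0,0],[1,0,0,0,0]]' 3; python3 -c "
from h import *
fit()"
```

```text
time_s: 14.7
eef_pos: [525.3, -165.4, 195.3]
ee_rot: [0.0, 0.047, 0.999, 0.0]
contact_force: [0.8, 0.6, -0.5]
opening: 0.271
finger_force: 6.0
time_s: 15.3
eef_pos: [525.2, -165.4, 195.2]
ee_rot: [-0.0, 0.047, 0.999, 0.0]
contact_force: [0.7, 0.8, -1.2]
opening: 0.267
finger_force: 3.0
tilt fit (score,deg,h): [(np.int64(499), 36, 78), (np.int64(496), 39, 78), (np.int64(439), 33, 78), (np.int64(434), 42, 78), (np.int64(422), 36, 84)]
```

The pads hold the tilt even at 3 N, so it needs an outside push. Plan: turn the tool 90° so the mouth faces the drawer's -y side wall. Then move toward that wall with the rim just off the floor, so the wall levers the funnel upright in the pads.

```bash
python3 -m pendant '[[1,0,0,-0.002,0],[1,-0.003,0,-0.004,0.1],[1,-0.005,0,-0.004,0.22],[1,-0.005,0,-0.004,0.35],[1,-0.005,0,-0.004,0.48],[1,-0.005,0,-0.004,0.61],[1,-0.005,0,-0.004,0.74],[1,-0.005,0,-0.004,0.87],[1,-0.005,0,-0.004,1.0],[1,-0.005,0,-0.004,1.13],[1,-0.005,0,-0.004,1.26],[1,-0.005,0,-0.004,1.39],[1,-0.005,0,-0.004,1.5],[1,-0.005,0,-0.004,1.57],[1,-0.005,0,-0.004,1.57],[1,-0.005,0,-0.004,1.57]]' 10
python3 -c "
from h import *
fit();go([531,-192,199])"
```

```text
time_s: 17.0
eef_pos: [530.2, -165.8, 199.3]
ee_rot: [-0.0, 0.739, 0.674, 0.0]
contact_force: [0.3, -0.5, -0.9]
opening: 0.271
finger_force: 10.0
tilt fit (score,deg,h): [(np.int64(596), 42, 78), (np.int64(582), 45, 78), (np.int64(576), 39, 78), (np.int64(550), 42, 84), (np.int64(545), 39, 84)]
shift [-0.026   0.0032  0.0002] twist None yaw -5.290170464953691 pos [ 530.176  -165.8026  199.2474]
```

```bash
python3 -m pendant '[[1,-0.005,0,0,0],[1,-0.012,0,0,0],[1,-0.018,0,0,0],[1,-0.022,0,0,0],[1,-0.026,0,0,0],[1,-0.030,0,0,0],[1,-0.033,0,0,0],[1,-0.036,0,0,0]]' 6; python3 -c "
from h import *
fit()"
```

```text
time_s: 17.9
eef_pos: [527.0, -200.9, 199.5]
ee_rot: [-0.001, 0.74, 0.673, 0.001]
contact_force: [1.3, 7.6, 3.3]
opening: 0.268
finger_force: 6.0
tilt fit (score,deg,h): [(np.int64(162), 33, 72), (np.int64(161), 36, 78), (np.int64(141), 33, 78), (np.int64(134), 39, 72), (np.int64(134), 36, 72)]
```

```bash
python3 -m pendant '[[1,-0.003,0.001,0,0],[1,-0.006,0.001,0,0],[1,-0.009,0.002,0,0],[1,-0.012,0.002,0,0],[1,-0.012,0.002,0,0]]' 5; python3 -c "
from h import *
fit()"
```

```text
time_s: 18.5
eef_pos: [527.6, -213.3, 199.3]
ee_rot: [-0.001, 0.74, 0.673, 0.0]
contact_force: [0.1, 5.2, 0.7]
opening: 0.27
finger_force: 5.0
tilt fit (score,deg,h): [(np.int64(117), 27, 66), (np.int64(116), 24, 66), (np.int64(110), 30, 66), (np.int64(104), 27, 72), (np.int64(102), 36, 66)]
```

```bash
python3 -m pendant '[[1,-0.003,0,0,0],[1,-0.006,0,0,0],[1,-0.009,0.001,0,0],[1,-0.011,0.001,0,0],[1,-0.011,0.001,0,0]]' 5; python3 - <<'E'
from h import *
fit(); im=eyes.snapshot("side"); im2=eyes.snapshot("scene"); 
print(eyes.camera_model("wrist")["tvec"])
w=eyes.snapshot("wrist")
c=lambda i,x,y:cv2.resize(i[y:y+90,x:x+90,::-1],None,fx=4,fy=4,interpolation=cv2.INTER_CUBIC)
cv2.imwrite("pics/dr3.png",np.vstack([np.hstack([c(im2,280,225),c(im,295,90)]),np.hstack([cv2.resize(w[160:360,220:440,::-1],(360,240)),np.zeros((240,360,3),np.uint8)])]))
E
```

```text
time_s: 19.1
eef_pos: [527.6, -224.4, 199.2]
ee_rot: [-0.0, 0.74, 0.673, 0.0]
contact_force: [0.3, 6.4, 1.5]
opening: 0.263
finger_force: 5.0
tilt fit (score,deg,h): [(np.int64(10), 21, 66), (np.int64(-4), 18, 66), (np.int64(-6), 12, 66), (np.int64(-12), 15, 66), (np.int64(-13), 24, 66)]
[-545.4648 -195.5332  327.2115]
```

```bash
python3 -m pendant '[[1,-0.002,0,0,0],[1,-0.004,0,0,0],[1,-0.004,0,0.003,0],[1,-0.004,0,0.006,0],[1,-0.004,0,0.008,0],[1,-0.004,0,0.008,0]]' 5;python3 -m pendant '[[1,0,0,0.002,0],[1,0,0,0.003,0],[1,0,0,0.003,0]]' 5;python3 -m pendant '[[1,0,0,0.002,0],[1,0,0,0.003,0],[1,0,0,0.003,0]]' 5
```

```text
time_s: 19.95
eef_pos: [527.2, -228.9, 190.8]
ee_rot: [-0.0, 0.74, 0.673, -0.0]
contact_force: [0.2, 0.2, -0.8]
opening: 0.231
finger_force: 4.3
time_s: 20.25
eef_pos: [527.3, -228.8, 188.1]
ee_rot: [-0.0, 0.74, 0.673, -0.0]
contact_force: [-0.6, -0.3, -1.6]
opening: 0.23
finger_force: 4.3
time_s: 20.55
eef_pos: [527.3, -228.8, 185.0]
ee_rot: [-0.0, 0.74, 0.673, -0.0]
contact_force: [-0.6, 0.5, -1.7]
opening: 0.229
finger_force: 4.3
```

The opening fell to 0.23, so the grip has shifted. I'll look now, with all three cameras in one composite.

```bash
python3 - <<'E'
from h import *
im=eyes.snapshot("side"); im2=eyes.snapshot("scene"); w=eyes.snapshot("wrist")
c=lambda i,x,y:cv2.resize(i[y:y+75,x:x+100,::-1],None,fx=4,fy=4,interpolation=cv2.INTER_CUBIC)
cv2.imwrite("pics/dr4.png",np.vstack([np.hstack([c(im2,280,220),c(im,295,95)]),np.hstack([cv2.resize(w[190:390,200:440,::-1],(400,300)),cv2.resize(w[:,:,::-1],(400,300))])]))
E
```

```text
(no output)
```

View pics/dr4.png

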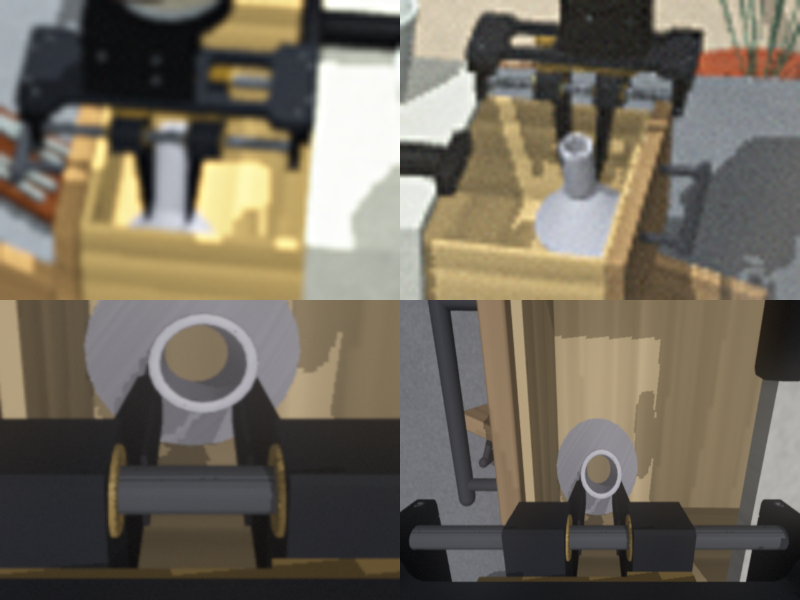

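The funnel is nearly upright, with its spout at the outer edge of the pads. In wrist pixels the spout end is at (321.8,231.3), 65 px wide. The mouth centre is about (315.5,221), 129 px wide. I'll turn these into a pose.

```bash
python3 - <<'E'
from h import *
c=eyes.camera_model("wrist"); K=np.array(c["mtx"]);R=cv2.Rodrigues(np.array(c["rvec"],float))[0];t=np.array(c["tvec"]).ravel(); f=K[0,0]
def pt(u,v,Z): return R.T@(Z*np.linalg.inv(K)@[u,v,1]-t)
S=pt(321.8,231.3,f*26/65); m=pt(315.5,221,f*84/129)
print(f,"spout",S,"mouth",m,bot.state()["eef_pos"])
M=P(c)
# full fit: base x,y,z + tilt vector from spout centre/width, mouth centre/width
def res(p):
    o=p[:3]; ax=np.r_[p[3],p[4],np.sqrt(1-p[3]**2-p[4]**2)]; r=R[0]; T=o+92*ax
    w=lambda X,d:np.linalg.norm(proj(M,X+r*d)-proj(M,X-r*d))
    return np.r_[proj(M,T)-[321.8,231.3],proj(M,o)-[315.5,221],w(T,13)-65,w(o,42)-129]
s=least_squares(res,np.r_[m,0,0]); print(s.x,s.fun)
E
```

```text
357.05847550934635 spout [ 530.8395 -202.6739  221.8202] mouth [ 525.0528 -229.8502  136.475 ] [ 527.3586 -228.8534  185.2672]
[ 525.0109 -230.1753  135.6088    0.0637    0.3044] [ 0.0038 -0.0025 -0.0062  0.0042  0.6062 -0.5105]
```

The pose shows the funnel leaning 18° toward +y, low rim on the floor (z≈123), high rim at the side wall, and the pads holding a chord of the spout. Next I'll carry the pads along the arc about the low rim (-y and down), which rights it. I'm adding a numeric wrist-view fit for checks, since the picture quota is used.

```bash
cat >> h.py <<'E'
from scipy.optimize import differential_evolution
def fitw(x0,y0,span=35):
    """funnel standing on its low rim at z=123: x,y of mouth middle, axis components, from wrist+side silhouettes"""
    V=[]
    for n in("wrist","side","scene"):
        M=P(eyes.camera_model(n)); im=eyes.snapshot(n).astype(int); r,b=im[...,0],im[...,2]
        V.append((M,(b>=r-6)&(im.sum(2)>270),(r>b+15)&(im.sum(2)>120),1 if n=="wrist" else 8))
    prof,a=surf()
    def cost(p):
        nx,ny=p[2:4]; ax=np.r_[nx,ny,np.sqrt(1-nx*nx-ny*ny)]; s=np.hypot(nx,ny)
        o=np.r_[p[0],p[1],123+42*s]; e=np.cross(ax,[0,1.,0]); e/=np.linalg.norm(e); g=np.cross(ax,e); sc=0
        ring=np.array([o+k*ax+r*(np.cos(w)*e+np.sin(w)*g) for r,k in prof for w in a])
        for M,white,wood,wt in V:
            q=np.c_[ring,np.ones(len(ring))]@M.T; px=(q[:,:2]/q[:,2:]).astype(np.float32); m=np.zeros((400,640),np.uint8)
            for i,j in((0,80),(40,120)): cv2.fillConvexPoly(m,cv2.convexHull(px[i:j]).astype(np.int32),1)
            edge=cv2.dilate(m,np.ones((9,9)))-m
            sc+=wt*((white&(m>0)).sum()-(wood&(m>0)).sum()*.5-(white&(edge>0)).sum())
        return -float(sc)
    r=differential_evolution(cost,[(x0-15,x0+15),(y0-span,y0+span),(-.3,.3),(-.5,.7)],seed=1,maxiter=40,popsize=12,tol=1e-6)
    nx,ny=r.x[2:]; print("mouth xy",r.x[:2],"axis",r.x[2:],"tilt deg",np.degrees(np.arcsin(np.hypot(nx,ny))),"cost",r.fun)
E
python3 -c "
from h import *
fitw(525,-225)"
python3 -m pendant '[[1,-0.002,0,0.001,0],[1,-0.004,0,0.002,0],[1,-0.006,0,0.003,0],[1,-0.008,0,0.004,0],[1,-0.008,0,0.004,0]]' 5
python3 -c "
from h import *
fitw(525,-225)"
```

```text
mouth xy [ 524.9069 -230.6879] axis [0.0617 0.3098] tilt deg 18.414223933082297 cost -11836.0
time_s: 21.35
eef_pos: [526.5, -237.1, 181.1]
ee_rot: [-0.0, 0.74, 0.673, -0.0]
contact_force: [-1.2, 0.7, 0.0]
opening: 0.227
finger_force: 4.4
mouth xy [ 524.6455 -235.1281] axis [0.0509 0.2171] tilt deg 12.885314361514471 cost -11936.5
```

The fit matches my reading (18.4°), and the righting works: the tilt is now 12.9°. I'll continue along the arc.

```bash
python3 -m pendant '[[1,-0.002,0,0.001,0],[1,-0.004,0,0.002,0],[1,-0.006,0,0.003,0],[1,-0.008,0,0.004,0],[1,-0.008,0,0.004,0]]' 5
python3 -c "
from h import *
fitw(525,-230)"
```

```text
time_s: 22.0
eef_pos: [525.7, -245.0, 177.0]
ee_rot: [-0.0, 0.74, 0.673, -0.0]
contact_force: [0.7, -0.6, -0.7]
opening: 0.22
finger_force: 4.3
mouth xy [ 525.4248 -236.5494] axis [0.0356 0.1312] tilt deg 7.810760480482293 cost -13207.5
```

```bash
python3 -m pendant '[[1,-0.002,0,0.001,0],[1,-0.004,0,0.0025,0],[1,-0.006,0,0.004,0],[1,-0.007,0,0.005,0],[1,-0.007,0,0.005,0]]' 5
python3 -c "
from h import *
fitw(525,-230)"
```

```text
time_s: 22.65
eef_pos: [525.2, -252.0, 172.2]
ee_rot: [0.0, 0.74, 0.673, 0.0]
contact_force: [0.5, -1.1, 1.6]
opening: 0.2
finger_force: 4.5
mouth xy [ 525.8625 -236.2343] axis [0.0071 0.0248] tilt deg 1.478344969802843 cost -14521.0
```

The tilt is 1.5°, and the funnel is standing on the floor. Release and rise.

```bash
python3 -m pendant '[[0.5,0,0,0,0],[0.4,0,0,0,0],[0.2,0,0,0,0],[0.1,0,0,0,0],[0.1,0,0,0,0],[0.1,0,0,0,0],[0.1,0,0,-0.01,0],[0.1,0,0,-0.03,0],[0.1,0,0,-0.06,0],[0.1,0,0,-0.1,0],[0.1,0,0,-0.14,0],[0.1,0,0,-0.17,0],[0.1,0,0,-0.19,0],[0.1,0,0,-0.19,0]]'
python3 -c "
from h import *
fitw(525,-230)
go([385,-152,345],84.6)"
```

```text
time_s: 24.2
eef_pos: [525.5, -252.0, 365.7]
ee_rot: [0.003, 0.74, 0.673, 0.001]
contact_force: [-0.8, -0.7, 0.3]
opening: 0.448
finger_force: 0.0
mouth xy [ 525.1196 -234.5652] axis [-0.0006 -0.0293] tilt deg 1.6821623588334345 cost -4060.0
shift [ 0.086  -0.1485  0.0165] twist -1.5705493868141875 yaw -5.38585138131233 pos [ 524.8075 -251.5355  361.328 ]
```

The funnel stands free. Now move to the front of the handle with the fingers shut.

```bash
python3 -m pendant '[[0.1,0.005,-0.01,0,-0.1],[0.5,0.015,-0.025,0,-0.23],[1,0.025,-0.045,0,-0.36],[1,0.035,-0.06,0,-0.49],[1,0.045,-0.075,0,-0.62],[1,0.055,-0.09,0,-0.75],[1,0.062,-0.105,0,-0.88],[1,0.07,-0.12,0,-1.01],[1,0.078,-0.132,0,-1.14],[1,0.084,-0.142,0,-1.27],[1,0.086,-0.1485,0,-1.4],[1,0.086,-0.1485,0,-1.5],[1,0.086,-0.1485,0,-1.57],[1,0.086,-0.1485,0,-1.57],[1,0.086,-0.1485,0,-1.57]]' 10
python3 -c "
from h import *
fitw(525,-230)
go([385,-152.5,186],84.6)"
```

```text
time_s: 25.85
eef_pos: [385.2, -152.1, 361.5]
ee_rot: [-0.001, 0.048, 0.999, 0.0]
contact_force: [0.7, -0.1, -1.3]
opening: 0.005
finger_force: 0.0
mouth xy [ 535.1878 -234.3131] axis [-0.1637  0.256 ] tilt deg 17.688527681732424 cost -276.5
shift [ 0.0002 -0.0004  0.1759] twist -0.0018396683839645607 yaw 84.49459476589517 pos [ 385.3374 -152.1718  361.8845]
```

That fit had a poor score, because the arm and gripper hide the funnel. I'll descend and check specific projected pixels instead.

```bash
python3 -m pendant '[[1,0,0,0.02,0],[1,0,0,0.05,0],[1,0,0,0.085,0],[1,0,0,0.12,0],[1,0,0,0.15,0],[1,0,0,0.17,0],[1,0,0,0.176,0],[1,0,0,0.176,0],[1,0,0,0.176,0]]'
python3 - <<'E'
from h import *
fitw(525,-230)
for n in("scene","side","wrist"):
    M=P(eyes.camera_model(n)); im=eyes.snapshot(n)
    for z in(135,150,165,180,195,205,211,222):
        u,v=np.round(proj(M,[525,-235,z])).astype(int)
        print(n,z,(u,v),[im[v,u+k].tolist() for k in(-9,-6,-3,0,3,6,9)] if 0<=v<400 and 10<u<630 else "")
E
```

```text
time_s: 26.9
eef_pos: [385.8, -152.4, 187.0]
ee_rot: [0.001, 0.048, 0.999, -0.0]
contact_force: [0.3, -1.1, 0.3]
opening: 0.005
finger_force: 0.0
mouth xy [ 535.1912 -233.7766] axis [-0.1643  0.287 ] tilt deg 19.310641788406297 cost -173.5
scene 135 (np.int64(322), np.int64(287)) [[174, 149, 93], [177, 152, 94], [179, 154, 95], [183, 158, 99], [185, 159, 99], [186, 160, 99], [187, 161, 101]]
scene 150 (np.int64(322), np.int64(283)) [[156, 133, 83], [153, 131, 81], [153, 131, 81], [154, 132, 81], [157, 134, 83], [157, 134, 83], [160, 136, 84]]
scene 165 (np.int64(322), np.int64(279)) [[201, 172, 107], [214, 184, 115], [226, 195, 122], [235, 208, 132], [244, 226, 145], [249, 235, 154], [251, 238, 159]]
scene 180 (np.int64(322), np.int64(275)) [[248, 234, 159], [244, 227, 155], [160, 159, 164], [160, 162, 170], [140, 144, 152], [250, 237, 166], [250, 238, 166]]
scene 195 (np.int64(322), np.int64(271)) [[248, 235, 160], [243, 225, 153], [151, 155, 163], [158, 162, 170], [142, 145, 153], [250, 236, 165], [251, 240, 169]]
scene 205 (np.int64(322), np.int64(268)) [[249, 235, 161], [242, 223
[... 1420 characters left out ...]
, 106], [185, 162, 112], [174, 177, 188], [190, 192, 201], [142, 141, 142], [195, 170, 119], [195, 175, 120]]
side 222 (np.int64(341), np.int64(127)) [[193, 170, 118], [188, 163, 112], [189, 179, 161], [180, 182, 187], [163, 148, 119], [161, 142, 99], [160, 140, 95]]
wrist 135 (np.int64(230), np.int64(397)) [[27, 27, 31], [27, 26, 28], [27, 29, 30], [25, 26, 28], [25, 27, 29], [24, 23, 26], [22, 23, 26]]
wrist 150 (np.int64(225), np.int64(414)) 
wrist 165 (np.int64(220), np.int64(432)) 
wrist 180 (np.int64(214), np.int64(453)) 
wrist 195 (np.int64(207), np.int64(477)) 
wrist 205 (np.int64(202), np.int64(495)) 
wrist 211 (np.int64(199), np.int64(506)) 
wrist 222 (np.int64(192), np.int64(529))
```

Both views show the spout vertical exactly at the predicted columns: scene columns 319–325, side 338–344, up to z≈215–220. So it stands upright. Now push the drawer gently.

```bash
python3 -m pendant '[[1,-0.006,0,0,0],[1,-0.014,0,0,0],[1,-0.019,0,0,0],[1,-0.022,0,0,0],[1,-0.025,0,0,0],[1,-0.028,0,0,0],[1,-0.032,0,0,0],[1,-0.037,0,0,0],[1,-0.043,0,0,0],[1,-0.049,0,0,0],[1,-0.055,0,0,0],[1,-0.061,0,0,0],[1,-0.067,0,0,0],[1,-0.073,0,0,0],[1,-0.079,0,0,0],[1,-0.085,0,0,0],[1,-0.091,0,0,0],[1,-0.096,0,0,0],[1,-0.1,0,0,0],[1,-0.1,0,0,0]]'
python3 - <<'E'
from h import *
for n in("scene","side"):
    M=P(eyes.camera_model(n)); im=eyes.snapshot(n)
    h=proj(M,[428,-157,200]).round(); print(n,h,proj(M,[496,-163.5,200]).round())
s=bot.state();print(s["contact_force"],s["eef_pos"])
E
```

```text
time_s: 29.2
eef_pos: [485.5, -161.7, 186.2]
ee_rot: [0.0, 0.047, 0.999, 0.0]
contact_force: [-0.3, -0.2, 0.2]
opening: 0.003
finger_force: 0.0
scene [286. 248.] [311. 250.]
side [370. 147.] [348. 145.]
[-0.4959  0.6136  0.3539] [ 484.9943 -161.5446  186.1923]
```

```bash
python3 -m pendant '[[1,-0.003,0,0,0],[1,-0.007,0,0,0],[1,-0.012,0,0,0],[1,-0.017,0,0,0],[1,-0.022,0,0,0],[1,-0.027,0,0,0],[1,-0.032,0,0,0],[1,-0.037,0,0,0],[1,-0.042,0,0,0],[1,-0.046,0,0,0],[1,-0.05,0,0,0],[1,-0.053,0,0,0],[1,-0.055,0,0,0],[1,-0.055,0,0,0]]'; python3 -m pendant '[[1,-0.002,0,0,0],[1,-0.004,0,0,0],[1,-0.006,0,0,0],[1,-0.007,0,0,0]]'
```

```text
time_s: 30.7
eef_pos: [540.0, -166.8, 186.2]
ee_rot: [0.0, 0.047, 0.999, 0.0]
contact_force: [0.1, 0.8, 0.7]
opening: 0.005
finger_force: 0.0
time_s: 31.1
eef_pos: [546.8, -167.5, 186.2]
ee_rot: [0.0, 0.047, 0.999, 0.0]
contact_force: [-1.6, 0.3, 1.0]
opening: 0.002
finger_force: 0.5
```

```bash
python3 -m pendant '[[1,-0.002,0,0,0],[1,-0.004,0,0,0],[1,-0.004,0,0,0]]'; python3 -m pendant '[[1,-0.002,0,0,0],[1,-0.004,0,0,0],[1,-0.004,0,0,0]]'
```

```text
time_s: 31.4
eef_pos: [551.0, -167.9, 186.2]
ee_rot: [0.0, 0.047, 0.999, 0.0]
contact_force: [0.1, -0.8, 0.0]
opening: 0.002
finger_force: 0.0
time_s: 31.7
eef_pos: [555.0, -168.3, 186.2]
ee_rot: [0.0, 0.047, 0.999, 0.0]
contact_force: [0.4, -0.4, 0.4]
opening: 0.005
finger_force: 0.0
```

```bash
python3 -m pendant '[[1,-0.002,0,0,0],[1,-0.004,0,0,0],[1,-0.004,0,0,0]]'; python3 - <<'E'
from h import *
for n in("scene","side"):
    M=P(eyes.camera_model(n)); im=eyes.snapshot(n)
    for X in([525,-235,195],[560,-240,218],[590,-242,218],[500,-164,218],[572,-110,200],[575,-228,200],[600,-110,200],[598,-228,200]):
        u,v=proj(M,X).round().astype(int); print(n,X,(u,v),im[v-1:v+2,u-2:u+3].mean((0,1)).round().tolist())
    cv2.imwrite(f"pics/end_{n}.png",im[:,:,::-1])
# drawer-front outer top edge from the wrist picture: brightness profile along the cabinet x on the drawer's line
M=P(eyes.camera_model("wrist")); im=eyes.snapshot("wrist")
for lat in(60,-75):
  for d in range(540,640,4):
    X=np.array([d,-169,240])+lat*np.array([.094,.9956,0]); u,v=proj(M,X).round().astype(int)
    if 0<=v<399 and 0<=u<639: print(lat,d,(u,v),im[v,u].tolist(),end=";")
E
```

```text
time_s: 32.0
eef_pos: [556.4, -168.4, 186.2]
ee_rot: [-0.003, 0.047, 0.999, 0.0]
contact_force: [-14.9, 0.1, 7.6]
opening: 0.002
finger_force: 7.3
scene [525, -235, 195] (np.int64(322), np.int64(271)) [167.0, 175.0, 181.0]
scene [560, -240, 218] (np.int64(336), np.int64(266)) [109.0, 115.0, 121.0]
scene [590, -242, 218] (np.int64(348), np.int64(267)) [92.0, 97.0, 102.0]
scene [500, -164, 218] (np.int64(313), np.int64(245)) [161.0, 169.0, 175.0]
scene [572, -110, 200] (np.int64(340), np.int64(236)) [29.0, 31.0, 33.0]
scene [575, -228, 200] (np.int64(341), np.int64(268)) [127.0, 134.0, 139.0]
scene [600, -110, 200] (np.int64(350), np.int64(236)) [217.0, 179.0, 116.0]
scene [598, -228, 200] (np.int64(350), np.int64(268)) [144.0, 136.0, 122.0]
side [525, -235, 195] (np.int64(341), np.int64(134)) [135.0, 141.0, 147.0]
side [560, -240, 218] (np.int64(330), np.int64(127)) [53.0, 55.0, 57.0]
side [590, -242, 218] (np.int64(321), np.int64(126)) [57.0, 59.0, 60.0]
side [500, -164, 218] (np.int64(347), np.int64(140)) [134.0, 140.0, 146.0]
side [572, -110, 200] (np.int64(323), np.int64(153)) [84
[... 979 characters left out ...]
278)) [102, 102, 107];-75 544 (np.int64(110), np.int64(288)) [97, 98, 102];-75 548 (np.int64(113), np.int64(298)) [97, 97, 101];-75 552 (np.int64(116), np.int64(307)) [64, 65, 69];-75 556 (np.int64(119), np.int64(316)) [68, 68, 72];-75 560 (np.int64(121), np.int64(325)) [69, 70, 73];-75 564 (np.int64(124), np.int64(334)) [89, 75, 60];-75 568 (np.int64(126), np.int64(343)) [84, 71, 56];-75 572 (np.int64(129), np.int64(352)) [81, 68, 53];-75 576 (np.int64(131), np.int64(360)) [89, 74, 58];-75 580 (np.int64(134), np.int64(369)) [87, 72, 47];-75 584 (np.int64(136), np.int64(377)) [31, 30, 29];-75 588 (np.int64(139), np.int64(385)) [29, 27, 27];-75 592 (np.int64(141), np.int64(393)) [29, 28, 29];
```

A hard stop at TCP x=556, with 15 N. I'll measure the handle's final place to confirm it's fully shut, and press slightly more.

```bash
python3 -m pendant '[[1,-0.001,0,0,0],[1,-0.002,0,0,0],[1,-0.002,0,0,0]]'; python3 - <<'E'
from h import *
M=P(eyes.camera_model("wrist"))
def onz(u,v,z):
    A=np.array([M[0]-u*M[2],M[1]-v*M[2]]); return np.r_[np.linalg.solve(A[:,:2],-A[:,2]*z-A[:,3]),z]
print(onz(478,316,203),onz(119,316,203))
# side and scene pictures: edge between cabinet side (white) and drawer wood at z=215 on the +y and -y sides
for n,lat in(("side",129),("scene",-129)):
    M=P(eyes.camera_model(n)); im=cv2.imread(f"pics/end_{n}.png")[:,:,::-1]
    for z in(210,170,140):
        print(n,z,end=" ")
        for d in range(560,650,6):
            X=np.array([d,-178.5-(d-611)*.097,z])+lat*np.array([.097,.995,0]); u,v=proj(M,X).round().astype(int); p=im[v,u].astype(int); print(d,"W" if p[0]-p[2]<12 else "y",p.sum()//3,end="; ")
        print()
E
```

```text
time_s: 32.45
eef_pos: [556.5, -168.4, 186.1]
ee_rot: [-0.005, 0.047, 0.999, 0.001]
contact_force: [-25.5, -0.4, 12.8]
opening: 0.007
finger_force: 12.6
[589.1239 -92.7543 203.    ] [ 572.267  -269.4614  203.    ]
side 210 560 W 91; 566 W 109; 572 W 127; 578 y 76; 584 y 67; 590 y 69; 596 y 73; 602 y 73; 608 y 73; 614 y 115; 620 y 108; 626 W 180; 632 W 188; 638 W 190; 644 W 186; 
side 170 560 W 94; 566 W 92; 572 W 124; 578 W 151; 584 W 158; 590 W 133; 596 y 70; 602 y 68; 608 y 87; 614 y 125; 620 y 123; 626 W 177; 632 W 187; 638 W 187; 644 W 190; 
side 140 560 W 90; 566 W 91; 572 W 90; 578 W 93; 584 W 148; 590 W 156; 596 W 160; 602 y 75; 608 y 101; 614 y 124; 620 y 104; 626 W 180; 632 W 196; 638 W 189; 644 W 194; 
scene 210 560 W 175; 566 W 176; 572 W 173; 578 W 172; 584 W 161; 590 W 156; 596 W 135; 602 W 100; 608 y 99; 614 y 105; 620 y 125; 626 W 175; 632 W 171; 638 W 173; 644 W 175; 
scene 170 560 W 176; 566 W 174; 572 W 153; 578 W 107; 584 W 108; 590 W 106; 596 W 106; 602 W 106; 608 y 115; 614 y 116; 620 y 146; 626 W 171; 632 W 173; 638 W 175; 644 W 171; 
scene 140 560 y 143; 566 y 179; 572 y 185; 578 y 145; 584 y 113; 590 y 112; 596 y 108; 602 W 107; 608 y 99; 614 y 102; 620 y 126; 626 W 175; 632 W 176; 638 W 175; 644 W 178;
```

Both side views show only the ~15 mm front panel (608–623 mm along the cabinet) directly against the white carcass, with no gap. Drawer is shut. Retreat and hand in.

```bash
python3 -m pendant '[[1,0.003,0,0,0],[1,0.008,0,0,0],[1,0.018,0,0,0],[1,0.035,0,0,0],[1,0.055,0,0,0],[1,0.075,0,0,0],[1,0.085,0,0,0],[1,0.085,0,0,0],[1,0.085,0,0,0]]'; python3 - <<'E'
from h import *
for n,lat in(("side",129),("scene",-129)):
    M=P(eyes.camera_model(n)); im=eyes.snapshot(n)
    for z in(210,150):
        print(n,z,end=" ")
        for d in range(596,636,6):
            X=np.array([d,-178.5-(d-611)*.097,z])+lat*np.array([.097,.995,0]); u,v=proj(M,X).round().astype(int); p=im[v,u].astype(int); print(d,"W" if p[0]-p[2]<12 else "y",p.sum()//3,end="; ")
        print()
from workcell import order
print(bot.state()["contact_force"]); print(order.sign_off())
E
```

```text
time_s: 33.35
eef_pos: [476.6, -161.0, 186.5]
ee_rot: [0.001, 0.048, 0.999, -0.0]
contact_force: [0.3, -0.0, 0.4]
opening: 0.007
finger_force: 0.0
side 210 596 y 67; 602 y 69; 608 y 71; 614 y 104; 620 y 101; 626 W 179; 632 W 187; 
side 150 596 W 129; 602 y 69; 608 y 105; 614 y 112; 620 y 112; 626 W 185; 632 W 186; 
scene 210 596 W 135; 602 W 99; 608 y 99; 614 y 104; 620 y 125; 626 W 176; 632 W 171; 
scene 150 596 W 106; 602 W 103; 608 y 109; 614 y 115; 620 y 135; 626 W 177; 632 W 174; 
[-0.6415 -0.8489 -0.2681]
the job is handed in; nothing more can be done
None
```

I lifted the funnel off the peg, set it upright in the drawer by its -y side wall, pushed the drawer fully shut and handed the job in at about 33 s; I last confirmed it upright just before the push, not after, and did not re-check the pot, dibber and tweezer case at the end.

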